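# Hook a filter frame under its lip, press it down and latch it

## Robot

A 6-joint arm with a two-finger parallel gripper is mounted at the origin on the work surface. World frame = base frame: x ahead of the robot, y to its left, z up, the work surface at z = 0. Lengths are in m, angles in rad, forces in N, time in s.
With the tool pointing down it reaches from about 0.25 to 0.725 m from the base axis. Payload 4 kg.
Tool frame: the origin (TCP) lies on the centre line of the jaws, within the pads' length; the fingertips stand 19 mm ahead of it and the grasp point (between the pads) is the TCP; z points along the fingers, y is the direction in which the jaws open and shut (so a half turn about z gives the same grasp; the last joint's range is limited). The gripper opens to 85 mm and grips with 20 to 120 N. Pads are 22 mm wide; open, the fingers measure 114 mm over their backs; the gripper's body (76 mm by 85 mm) begins 54 mm behind the grasp point. The pads swing forward as they close: fully open they stand 13 mm farther back than shut.
Start: joints at [-1.321, 0.241, 0.005, 1.335, 0, 1.571], TCP at [0.124, -0.484, 0.25] pointing down, gripper open.
Joint ranges: [-2.72, 2.72], [-1.05, 1.87], [-1.09, 1.28], [-1.99, 2.15], [-1.42, 1.44], [-3.14, 3.14]. Speed limits (rad/s): [2.79, 2.79, 3.14, 3.14, 3.14, 3.14].

## Interface

Orientations are given as a rotation vector (axis times angle).
In Python, from plant import status, vision, order, spotter gives the robot as it stands. The module is installed in compiled form; this text tells all that it offers.
- The arm moves only by the tool arm_command, never from a script. Its arguments are lists of equal length, an entry for each row: "offset": the shift along the tool's x, y, z in cm, a list of three; "spin": the turn about the tool's z in rad; "gripper": the finger opening in cm, from 0 to 8.54. In form: {"offset": [[x, y, z], ...], "spin": [spin, ...], "gripper": [gripper, ...]}. A call has 1 to 10 rows; each row shifts and turns the commanded pose from where the row before left it, along the tool's axes as they then stand; what a row does not reach is not made up. A row lasts 1/10 s, in which the tool goes at most 50 mm and 8.59 degrees, less where a joint would pass 70% of its speed; a pose out of reach is approached as far as the arm can. A call is refused whole if a number of a shift passes 5 or a number of a turn 0.15, either way. A call with a gripper value outside its range is refused whole. The fingers move at their own pace and stop on an object; "newtons" is the grip in N (left out, the last holds). Time passes only in rows, so rows that do not move let the fingers close. It gives the time, the measured TCP pose, the force and the opening at its end, in the units of the state.
- status.get_obs(): the state, without advancing time (a new reading comes with each control period).
- vision.capture(name): name is "scene" or "top" or "wrist"; returns the picture (384x512x3 uint8, red, green, blue); there is no depth.
- vision.get_calibration(name): a dict with "intrinsics" (3x3 intrinsics, pixels), "view" (4x4, takes a point from world to camera coordinates); the wrist camera has in their place "T_tool_cam" (4x4, takes a point from camera to tool coordinates, whose origin is the TCP and whose axes are the flange's). Camera axes: x right, y down, z forward; pixel columns grow to the right and rows downward; lengths in m; the calibration is good to about 2 mm. A picture is of the moment at which its call begins: read the wrist's pose just before it. get_calibration takes no time and is no camera call.
- order.hand_in(): hands the job in, once; it reports no verdict.
Trained networks look in the newest picture that a camera, given by its name, has taken for a name from the list of things; names that differ only in an ending like _2 or _b are one class to them, and where a whole thing is asked for, a point or a joint stands for the part that bears it (a point fixed in the world has none). Each returns a list of dicts, best first, with "score" (0 to 1); they miss things now and then, are a little off and sometimes report something else, mostly with a low value. They report only what shows in the picture. A call takes as long as a camera call. They do not tell look-alikes from the thing itself.
- spotter.boxes_of(query, camera): "position" ([x, y, z] in m, in world coordinates, good to about 4 mm: the middle of the surface that is visible of it).
- spotter.masks_of(query, camera): "pixels" (384x512 bool, what is visible of it).
- spotter.place_of(query, camera): "position" ([x, y, z] in m, in world coordinates, good to about 4 mm: a listed point, or the origin of a listed thing).
The state is a dict: "clock": time; "joint_positions": joint angles; "dq": joint speeds; "joint_efforts": joint torques, N m; "ee_pos": TCP position; "orientation": TCP orientation; "force": force on the tool from outside, world axes, zero at the start; "ft_torque": the same for the moment, N m; "opening": finger opening in m.
Only numpy, scipy, OpenCV 4.12 (cv2) and the standard library are available. Lean on these libraries where they do the work, as an engineer would, in place of code of your own. Each camera call takes 0.05 s, during which the arm holds its last target. There are 200 camera calls.

## Task

Refit the air filter frame of the measuring machine's air unit: push the propped-up frame along its guides until its thin tongue is fully home under the retaining lip, then press its raised back edge down until the frame lies flush in the recess. Finally swing the latch handle a quarter turn over the frame, riding over the small ramp on the frame until it drops behind it at its stop, and leave the gear, ring and mandrel beside the unit where they are.

Things in the scene. Friction and masses are not known exactly. Their poses are not given: they have to be found in the camera images.
- housing: Cream steel air unit fixed on the bench, 315 x 230 mm, flat deck 80 mm above the bench. Origin at bench level under the recess; x runs along the recess from the back ledge (robot's side) to the lip, y left, z up. Recess: 14 mm deep (floor 66 mm above the bench), from x = -88 mm (upright back ledge) to +87 mm (end stop).
- lip_edge (a point): Middle of the free edge of the retaining lip, a steel strip over the recess's far end, on its upper face: housing x = 73, y = 0, 83 mm above the bench. Its underside is 10 mm above the recess floor. Leading to it, steel guide rails 10 mm above the deck at housing x = 0 to 72 mm, inner faces at y = -61.5 and +61.5 mm. Axes as the housing.
- seat_back (a point): Where the top of the frame's back edge comes to lie when the frame is home: housing x = -85, y = 0, 80 mm above the bench (deck height). Axes as the housing.
- lift_bar (a joint): Sinking of the steel lift bar (m), a round bar 92 mm long across the recess at housing x = -63 mm that props up the frame's back end. 0 = raised (top 24 mm above the recess floor, as at the start), 0.0245 = sunk. About 10 N on the frame above it pushes it down; it stays where it is left.
- frame_tip (a point): Middle of the lower far edge of the tongue of the loose grey filter frame. Axes: x from back edge to tongue, z out of the upper face. At the start the tongue rests on the recess floor 10 to 30 mm short of the lip, between the rails (1.5 mm play a side). At the end stop (housing x = 87 mm) the back edge clears the back ledge and can go down; before that the ledge blocks it.
- frame_back (a point): Middle of the frame's plain back face (towards the robot), half-way up its 14 mm thickness, 170 mm behind the tongue's end; axes as frame_tip. At the start the frame slopes up by about 0.2 rad to this end, which hangs over the back ledge and can be pushed there; with the tongue home but the bar up, this face spans about 13 to 27 mm above the deck. When all is home this point is 73 mm above the bench.
- filter_frame: Filter frame, grey plastic with pale pleated insert, about 0.25 kg, 170 x 120 mm: a body 150 mm long and 14 mm thick, and in front a tongue 20 mm long, 110 mm wide, 6 mm thick, flush with the underside. On its upper face at the back edge, left of the middle (y = 38 to 56 mm), a ramp 13 mm long and 4 mm high for the latch. Origin at the middle of its underside, 85 mm behind the tongue's end; axes as frame_tip.
- latch (a joint): Angle (rad) of the latch handle about its upright pivot, growing counter-clockwise from above. 0 = open, pointing along the housing's -x (starts between -0.5 and 0.12); 1.57 = shut (its stop), along the housing's -y over the frame's back margin. A round rib under it climbs the ramp on the seated frame from about 0.8 rad (about 5 N at the post), then drops behind it at about 1.35 rad. It stays where it is left.
- latch_pivot (a point): Pivot axis of the latch at deck height, left of the recess: housing x = -62, y = 80 mm, 80 mm above the bench. The handle can rise on it by up to 9 mm against a spring (6 N). Axes as the housing.
- latch_post (a point): Centre of the black upright round post on the latch handle, 14 mm in diameter, 36 mm tall (18 mm each way), 60 mm from the pivot axis, 113 mm above the bench, 3 mm more while on the ramp. Under it the handle is a flat steel bar 16 mm wide whose top is 95 mm above the bench (98 mm on the ramp) and which ends 15 mm beyond the post's axis.
- gear: Dark steel spur gear, 84 mm across, 34 mm tall, lying on the bench left of the unit; origin under its centre. To be left alone.
- setting_ring: Steel setting ring, 68 mm across, 22 mm tall, on the bench right of the unit; origin under its centre. To be left alone.
- mandrel: Steel mandrel with a pointed top, 52 mm wide foot, 74 mm tall, standing on the bench right of the unit; origin under its centre. To be left alone.
Things that resemble listed ones, but are neither listed nor needed, are in the scene too. Several things have the shape of the filter_frame; the one meant has the colours described above.

How it is judged:
By the outcome, as a careful person would: the job done as asked, in the order asked, and still so for the second after the job is handed in, with the robot touching nothing.
It also fails if it takes over 61 s, if anything falls off the work surface, if the arm or the gripper's body presses on something with over 40 N, if the wrist force passes 120 N, or if a joint passes its speed limit or range.

## Working session

There is one attempt and no reset: what is moved stays moved. The work goes in short steps, Python scripts to look and compute and a tool call to move; the robot and the scene stay as the last step left them, time stands still between calls to the robot, and variables do not carry over. Pictures are saved under pics/ and viewed, about 8 in all and at most 12, crops included, and the job is handed in when it is done.

Besides the shell and the picture viewer there is one more tool, called after ">>>" by a JSON object that holds its "name" and its "arguments". arm_command: Moves the arm, as the interface text tells. Its arguments: {"type":"object","properties":{"offset":{"type":"array"},"spin":{"type":"array"},"gripper":{"type":"array"},"newtons":{"type":"number"}},"required":["offset","spin","gripper"]}

```bash
mkdir -p pics; cat > h.py <<'E'
import numpy as np, cv2
from plant import status, vision, order, spotter
def proj(name,P):
    c=vision.get_calibration(name);K=np.array(c["intrinsics"]);V=np.array(c["view"])
    p=V@np.append(P,1);u=K@p[:3];return u[:2]/u[2]
def onplane(name,uv,z):
    c=vision.get_calibration(name);K=np.array(c["intrinsics"]);V=np.array(c["view"])
    R=V[:3,:3];o=-R.T@V[:3,3];d=R.T@np.linalg.inv(K)@np.array([uv[0],uv[1],1.]);return o+d*(z-o[2])/d[2]
def save(name,fn):
    im=np.array(vision.capture(name));cv2.imwrite("pics/"+fn,im[:,:,::-1]);return im
E
python3 - <<'E'
from h import *
np.set_printoptions(precision=4,suppress=True)
a=save("scene","s1.png");b=save("top","t1.png")
cv2.imwrite("pics/st1.png",cv2.resize(np.vstack([a,b])[:,:,::-1],None,fx=.78,fy=.78))
o=status.get_obs();print(o["clock"],o["ee_pos"],o["orientation"],o["force"])
for cam in("top","scene"):
  for q in("housing","lip_edge","seat_back","frame_tip","frame_back","filter_frame","latch_pivot","latch_post","gear","setting_ring","mandrel"):
    print(cam,q,[(np.round(d["position"],4).tolist(),round(d["score"],2)) for d in spotter.place_of(q,cam)][:3])
print(status.get_obs()["clock"])
E
```

```text
0.1 [ 0.1235 -0.484   0.2495] [-3.1153 -0.3911  0.0003] [ 0.0871  0.4004 -0.5861]
top housing []
top lip_edge [([0.7086, -0.0346, 0.0831], 0.63)]
top seat_back [([0.5602, 0.0016, 0.0837], 0.88)]
top frame_tip [([0.8029, -0.2439, -0.003], 0.96), ([0.6865, -0.0279, 0.0655], 0.94), ([0.6475, 0.4486, -0.0029], 0.93)]
top frame_back [([0.6739, -0.3543, 0.0071], 0.85), ([0.3091, 0.2447, 0.0032], 0.68), ([0.733, 0.2993, 0.0077], 0.61)]
top filter_frame [([0.6929, 0.3712, -0.0027], 0.81), ([0.3197, 0.1564, -0.0007], 0.78), ([0.6066, -0.0121, 0.0832], 0.69)]
top latch_pivot [([0.5984, 0.0681, 0.0778], 0.94)]
top latch_post [([0.5438, 0.093, 0.1157], 0.51)]
top gear [([0.613, 0.1815, -0.001], 0.66)]
top setting_ring [([0.4842, -0.173, -0.005], 0.79), ([0.685, -0.027, 0.065], 0.23)]
top mandrel [([0.5749, -0.1947, -0.0005], 0.75)]
scene housing [([0.6424, -0.019, 0.0004], 0.66)]
scene lip_edge [([0.7139, -0.0343, 0.0815], 0.93)]
scene seat_back []
scene frame_tip [([0.6861, -0.0294, 0.0674], 0.92), ([0.6456, 0.4497, 0.0035], 0.84), ([0.7992, -0.2476, -0.0012], 0.69)]
scene frame_back [([0.3117, 0.2416, 0.009], 0.98), ([0.7349, 0.3017, 0.0079], 0.96), ([0.5284, 0.0061, 0.1076], 0.94)]
scene filter_frame [([0.3214, 0.1594, -0.0007], 0.88), ([0.6053, -0.0104, 0.084], 0.75), ([0.7387, -0.3046, -0.0012], 0.65)]
scene latch_pivot [([0.5963, 0.0722, 0.0808], 0.97)]
scene latch_post [([0.5363, 0.089, 0.1086], 0.76), ([0.6085, 0.1792, 0.0025], 0.62)]
scene gear [([0.6088, 0.1816, -0.001], 0.64), ([0.6427, -0.0189, -0.0027], 0.48)]
scene setting_ring [([0.4772, -0.1771, 0.001], 0.8), ([0.594, 0.0719, 0.0811], 0.27)]
scene mandrel [([0.5735, -0.1913, 0.0029], 0.93)]
1.2
```

View pics/st1.png

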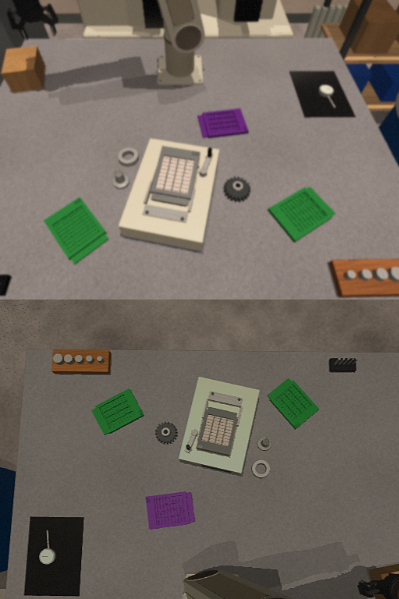

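The cream unit sits ahead of the robot, with the grey tilted frame on it and the black post to its left. The green and purple frames are look-alikes. Next I fit the housing pose and check it with an overlay.

```bash
python3 - <<'E'
from h import *
from scipy.optimize import least_squares
np.set_printoptions(precision=4,suppress=True)
H={"lip_edge":(.073,0),"seat_back":(-.085,0),"latch_pivot":(-.062,.080),"housing":(0,0)}
obs={"lip_edge":[(.7086,-.0346),(.7139,-.0343)],"seat_back":[(.5602,.0016)],"latch_pivot":[(.5984,.0681),(.5963,.0722)],"housing":[(.6424,-.019)]}
fr={k:[] for k in("frame_tip","frame_back","latch_post")}
for i in range(2):
  for cam in("top","scene"):
    vision.capture(cam)
    for q in list(obs)+list(fr):
      for d in spotter.place_of(q,cam):
        p=np.array(d["position"])
        if .5<p[0]<.75 and -.08<p[1]<.12 and d["score"]>.4: (obs[q].append(p[:2]) if q in obs else fr[q].append(p))
def T(v,h): c,s=np.cos(v[2]),np.sin(v[2]); return np.array([v[0]+c*h[0]-s*h[1],v[1]+s*h[0]+c*h[1]])
f=lambda v:np.concatenate([T(v,H[k])-p for k in obs for p in obs[k]])
r=least_squares(f,[.64,-.02,-.23],loss="soft_l1",f_scale=.004);v=r.x;print("pose",v,"res",np.round(f(v)*1e3,1))
for k in fr: print(k,np.array(fr[k]));
c,s=np.cos(v[2]),np.sin(v[2])
for k in fr:
  m=np.median(fr[k],0);d=m[:2]-v[:2];print(k,"housing",c*d[0]+s*d[1],-s*d[0]+c*d[1],m[2])
print(status.get_obs()["clock"])
ims=[]
for cam in("top","scene"):
  im=cv2.imread(f"pics/{cam[0]}1.png");K=4
  big=cv2.resize(im,None,fx=K,fy=K,interpolation=cv2.INTER_CUBIC)
  L=lambda a,b,col:cv2.line(big,*[tuple(int(x) for x in (proj(cam,[*T(v,p[:2]),p[2]])+.5)*K) for p in(a,b)],col,1)
  for x in(-.088,.087): L((x,-.06,.08),(x,.06,.08),(0,0,255))
  for y in(-.0615,.0615): L((0,y,.09),(.072,y,.09),(255,0,0))
  L((.073,-.06,.083),(.073,.06,.083),(0,200,0)); L((-.062,.08,.08),(-.062,.08,.12),(255,0,255))
  ctr=((proj(cam,[v[0],v[1],.08]))*K).astype(int);ims.append(big[ctr[1]-290:ctr[1]+290,ctr[0]-195:ctr[0]+195])
cv2.imwrite("pics/ov.png",np.hstack(ims))
E
```

```text
pose [ 0.6409 -0.0192 -0.2084] res [  3.7   0.3  -1.6  -0.    1.8   2.4 149.4 -37.   -0.4  -2.2   0.7  -0.2
  -3.6   4.4  -2.5  -3.2  -4.3  -2.6  -1.8   0.6  32.4  -7.9  -1.6   3.8
   0.5  -0.3   2.4   1.4   2.1   3.9  -4.6   1.9   4.5   1.9  -1.5  -0.2
  -3.5   0.4  -0.5  -1.6]
frame_tip [[ 0.6906 -0.0291  0.0645]
 [ 0.6874 -0.0287  0.0673]
 [ 0.6864 -0.0256  0.0672]
 [ 0.686  -0.0305  0.0652]]
frame_back [[0.5278 0.0089 0.1095]
 [0.5269 0.0064 0.1043]
 [0.5262 0.0064 0.1116]
 [0.5278 0.0039 0.1049]]
latch_post [[0.5423 0.0958 0.1127]
 [0.5279 0.0014 0.1046]
 [0.5372 0.0922 0.1091]
 [0.544  0.0957 0.1126]
 [0.5367 0.0931 0.1088]]
frame_tip housing 0.04703036571863993 4.864796950404364e-05 0.0662
frame_back housing -0.1163709141608222 0.0015699085499820964 0.10719999999999999
latch_post housing -0.12467441789429173 0.08843166265239624 0.1091
2.8
```

View pics/ov.png

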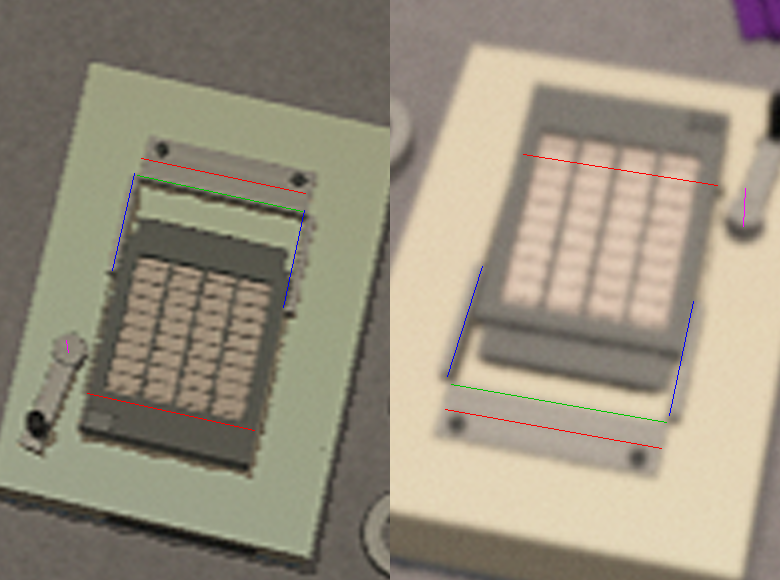

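>>> {"name": "arm_command", "arguments": {"offset": [[1.5,-1.2,0],[3.5,-2.8,0],[3.5,-2.8,0],[3.5,-2.8,0],[3.5,-2.8,0],[3.5,-2.8,0],[3.5,-2.8,0],[3.5,-2.8,0],[3.5,-2.8,0],[3.5,-2.8,0]], "spin": [0,0,0,0,0,0,0,0,0,0], "gripper": [0,0,0,0,0,0,0,0,0,0], "newtons": 60}}

```text
clock: 3.8
ee_pos: [0.379, -0.1455, 0.2506]
orientation: [3.117, 0.391, 0.001]
force: [0.3, -0.6, -0.9]
opening: 0.0001
```

>>> {"name": "arm_command", "arguments": {"offset": [[3.5,-2.8,0],[3.5,-2.8,0],[3.5,-2.8,0],[3.5,-2.8,0],[1.2,-1,0],[0,0,0],[0,0,0],[0,0,0],[0,0,0],[0,0,0]], "spin": [0,0,0,0,0,0.1145,0.1145,0.1145,0.1145,0], "gripper": [0,0,0,0,0,0,0,0,0,0]}}

```text
clock: 4.8
ee_pos: [0.4891, -0.0533, 0.2503]
orientation: [-3.089, 0.206, 0.002]
force: [-0.9, 0.1, 0.1]
opening: -0.0001
```

```bash
cat >> h.py <<'E'
from scipy.spatial.transform import Rotation as Rt
HP=np.array([.6409,-.0192,-.2084])
def st():
    o=status.get_obs();R=Rt.from_rotvec(o["orientation"]).as_matrix();p=np.array(o["ee_pos"])
    c,s=np.cos(HP[2]),np.sin(HP[2]);d=p[:2]-HP[:2];f=np.array(o["force"])
    print("t",round(o["clock"],2),"H(mm)",np.round([1e3*(c*d[0]+s*d[1]),1e3*(-s*d[0]+c*d[1]),1e3*p[2]],1),"yaw err",round(np.arctan2(R[1,0],R[0,0])-HP[2],4),"F_H",np.round([c*f[0]+s*f[1],-s*f[0]+c*f[1],f[2]],1),"open",round(o["opening"],4))
E
python3 -c "from h import *;st()"
```

```text
t 4.8 H(mm) [-141.5  -64.7  250.3] yaw err 0.075 F_H [-0.8 -0.1  0.1] open -0.0001
```

>>> {"name": "arm_command", "arguments": {"offset": [[0,-2.2,0],[0,-2.2,0],[0,-2.2,0],[0,0,0],[0,0,0]], "spin": [0.075,0,0,0,0], "gripper": [0,0,0,0,0]}}

```text
clock: 5.3
ee_pos: [0.4912, -0.0373, 0.2547]
orientation: [-3.046, 0.193, 0.003]
force: [-0.5, 1.1, 0.1]
opening: 0.0002
```

```bash
python3 -c "from h import *;st()"
```

```text
t 5.3 H(mm) [-142.7  -48.7  254.7] yaw err 0.0822 F_H [-0.8  0.9  0.1] open 0.0002
```

```bash
python3 -c "
from h import *;o=status.get_obs();print(np.round(o['joint_positions'],3),np.round(o['dq'],3),o['joint_efforts']);print(np.round(Rt.from_rotvec(o['orientation']).as_matrix(),3))"
```

```text
[-1.270e-01  2.290e-01 -1.000e-03  1.348e+00  8.900e-02  3.141e+00] [-0.008  0.001 -0.003  0.    -0.    -0.   ] [ 3.30327975e-02 -3.66956306e+01  2.53099626e+01  5.80739812e-02
  3.03635783e-01 -4.65428857e-04]
[[ 0.992 -0.126  0.004]
 [-0.126 -0.988  0.089]
 [-0.007 -0.089 -0.996]]
```

Joint 6 hit its end stop, so I'll use the half-turn-equivalent orientation instead.

>>> {"name": "arm_command", "arguments": {"offset": [[0,0,0],[0,0,0],[0,0,0],[0,0,0],[0,0,0],[0,0,0],[0,0,0],[0,0,0],[0,0,0],[0,0,0]], "spin": [-0.145,-0.145,-0.145,-0.145,-0.145,-0.145,-0.145,-0.145,-0.145,-0.145], "gripper": [0,0,0,0,0,0,0,0,0,0]}}

```text
clock: 6.3
ee_pos: [0.4911, -0.0379, 0.2546]
orientation: [-2.419, -1.894, -0.089]
force: [0.4, 0.0, -0.4]
opening: -0.0001
```

>>> {"name": "arm_command", "arguments": {"offset": [[0,0,0],[0,0,0],[0,0,0],[0,0,0],[0,0,0],[0,0,0],[0,0,0],[0,0,0],[0,0,0],[0,0,0]], "spin": [-0.145,-0.145,-0.145,-0.145,-0.145,-0.145,-0.145,-0.145,-0.145,-0.145], "gripper": [0,0,0,0,0,0,0,0,0,0]}}

```text
clock: 7.3
ee_pos: [0.4911, -0.0378, 0.2546]
orientation: [-0.565, -3.075, -0.138]
force: [-0.4, 0.3, -0.3]
opening: -0.0001
```

>>> {"name": "arm_command", "arguments": {"offset": [[0,0,0],[0,0,0],[0,0,0]], "spin": [-0.12,0,0], "gripper": [0,0,0]}}

```text
clock: 7.6
ee_pos: [0.4911, -0.038, 0.2546]
orientation: [-0.394, -3.106, -0.14]
force: [-0.6, -0.0, -1.6]
opening: 0.0004
```

```bash
python3 -c "
from h import *;st();o=status.get_obs();print(np.round(o['joint_positions'],3));print(np.round(Rt.from_rotvec(o['orientation']).as_matrix(),3))"
```

```text
t 7.6 H(mm) [-142.6  -49.4  254.6] yaw err 3.0987 F_H [-0.6 -0.2 -1.6] open 0.0004
[-1.290e-01  2.290e-01 -1.000e-03  1.348e+00  8.900e-02  1.230e-01]
[[-0.968  0.249  0.004]
 [ 0.249  0.964  0.089]
 [ 0.019  0.087 -0.996]]
```

```bash
cat >> h.py <<'E'
def go(x,y,z,ref=None):
    "tool-frame shift in cm to housing target in mm"
    o=status.get_obs();R=Rt.from_rotvec(o["orientation"]).as_matrix();c,s=np.cos(HP[2]),np.sin(HP[2])
    w=np.array([HP[0]+(c*x-s*y)/1e3,HP[1]+(s*x+c*y)/1e3,z/1e3])
    print("go",(x,y,z),np.round(100*R.T@(w-o["ee_pos"]),2))
def unit():
    R=Rt.from_rotvec(status.get_obs()["orientation"]).as_matrix();Rh=Rt.from_euler("z",HP[2]).as_matrix()
    print("per 10mm housing x,y,z:",np.round(R.T@Rh,3).T.tolist())
E
python3 -c "
from h import *;go(-145,0,255);unit()"
```

```text
go (-145, 0, 255) [0.45 4.91 0.4 ]
per 10mm housing x,y,z: [[-0.999, 0.044, -0.015], [0.043, 0.995, 0.088], [0.019, 0.087, -0.996]]
```

>>> {"name": "arm_command", "arguments": {"offset": [[0.2,2.5,0.2],[0.25,2.4,0.2],[0,0,0],[-0.05,-0.26,2.95],[-0.05,-0.26,2.95],[-0.05,-0.26,2.95],[-0.05,-0.26,2.95],[0,0,0]], "spin": [0,0,-0.043,0,0,0,0,0], "gripper": [0,0,0,0,0,0,0,0]}}

```text
clock: 8.4
ee_pos: [0.4958, 0.0107, 0.1327]
orientation: [-0.326, -3.107, -0.139]
force: [-0.6, 0.0, 0.4]
opening: 0.0
```

```bash
python3 -c "
from h import *;st();go(-145,0,107);unit()"
```

```text
t 8.4 H(mm) [-148.1   -0.8  132.7] yaw err 3.142 F_H [-0.6 -0.1  0.4] open 0.0
go (-145, 0, 107) [-0.37 -0.15  2.56]
per 10mm housing x,y,z: [[-1.0, 0.002, -0.023], [-0.0, 0.996, 0.087], [0.023, 0.087, -0.996]]
```

>>> {"name": "arm_command", "arguments": {"offset": [[-0.37,-0.15,1.3],[0,0,1.26],[-0.5,0,0],[-0.5,0,-0.01],[-0.5,0,-0.02],[-0.5,0,-0.01],[0,0,0]], "spin": [0,0,0,0,0,0,0], "gripper": [0,0,0,0,0,0,0]}}

```text
clock: 9.1
ee_pos: [0.5237, 0.0062, 0.1117]
orientation: [-0.325, -3.118, -0.14]
force: [1.0, -0.9, 0.2]
opening: -0.0003
```

```bash
python3 -c "
from h import *;st();a=save('scene','s2.png');b=save('wrist','w2.png')
cv2.imwrite('pics/c2.png',np.hstack([cv2.resize(a[170:330,140:300],(384,384)),cv2.resize(b,(400,384))])[:,:,::-1])"
```

```text
t 9.1 H(mm) [-120.     0.6  111.7] yaw err 3.1431 F_H [ 1.2 -0.7  0.2] open -0.0003
```

View pics/c2.png

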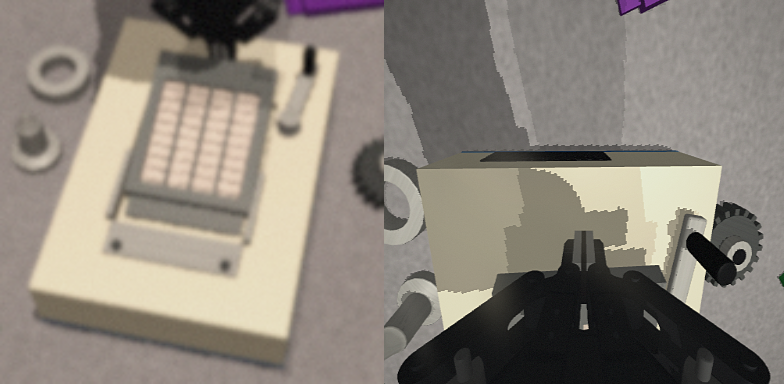

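The fingers are at the middle of the back face. I back off slightly, lower a few millimetres and push.

>>> {"name": "arm_command", "arguments": {"offset": [[0.3,0,0.2],[-0.01,-0.04,0.25],[-0.5,0,-0.01],[-0.5,0,-0.01],[-0.5,0,-0.01],[-0.5,0,-0.01],[-0.5,0,-0.01],[0,0,0]], "spin": [0,0,0,0,0,0,0,0], "gripper": [0,0,0,0,0,0,0,0]}}

```text
clock: 10.0
ee_pos: [0.5449, 0.0017, 0.1067]
orientation: [-0.324, -3.117, -0.14]
force: [-0.7, 0.6, -0.4]
opening: -0.0002
```

```bash
python3 -c "
from h import *;st();vision.capture('scene')
for q in('frame_tip','frame_back'):
  for d in spotter.place_of(q,'scene'):
    p=np.array(d['position']);e=p[:2]-HP[:2];c,s=np.cos(HP[2]),np.sin(HP[2])
    if .45<p[0]<.78 and abs(p[1])<.1: print(q,np.round(1e3*np.array([c*e[0]+s*e[1],-s*e[0]+c*e[1],p[2]]),1),d['score'])"
```

```text
t 10.0 H(mm) [-98.3   0.6 106.7] yaw err 3.1432 F_H [-0.9  0.4 -0.4] open -0.0002
frame_tip [77.8 -0.3 67.6] 0.8
frame_back [-81.5  -0.2  96.6] 0.66
```

>>> {"name": "arm_command", "arguments": {"offset": [[-0.25,0,0],[-0.25,0,-0.01],[-0.2,0,0],[-0.1,0,0],[0,0,0]], "spin": [0,0,0,0,0], "gripper": [0,0,0,0,0]}}

```text
clock: 10.65
ee_pos: [0.5508, 0.0004, 0.1064]
orientation: [-0.324, -3.114, -0.141]
force: [-3.4, 0.9, 1.0]
opening: 0.0002
```

>>> {"name": "arm_command", "arguments": {"offset": [[-0.1,0,0],[-0.1,0,0],[0,0,0]], "spin": [0,0,0], "gripper": [0,0,0]}}

```text
clock: 10.95
ee_pos: [0.5511, 0.0004, 0.1063]
orientation: [-0.323, -3.111, -0.141]
force: [-7.6, 0.8, 4.5]
opening: 0.0003
```

```bash
python3 -c "
from h import *;st()"
```

```text
t 10.95 H(mm) [-91.9   0.6 106.3] yaw err 3.1438 F_H [-7.6 -0.8  4.5] open 0.0003
```

>>> {"name": "arm_command", "arguments": {"offset": [[-0.2,0,0],[-0.2,0,0],[0,0,0],[0,0,0]], "spin": [0,0,0,0], "gripper": [0,0,0,0]}}

```text
clock: 11.35
ee_pos: [0.5513, 0.0003, 0.1056]
orientation: [-0.322, -3.104, -0.142]
force: [-16.4, 2.6, 8.4]
opening: -0.0001
```

```bash
python3 -c "
from h import *;st()
a=save('scene','s3.png');c=np.array(vision.capture('top'))
cv2.imwrite('pics/c3.png',np.hstack([cv2.resize(a[170:330,140:300],(390,390)),cv2.resize(c[100:230,220:350],(390,390))])[:,:,::-1])
for cam in('scene','top'):
 for q in('frame_tip','frame_back'):
  for d in spotter.place_of(q,cam):
    p=np.array(d['position']);e=p[:2]-HP[:2];c,s=np.cos(HP[2]),np.sin(HP[2])
    if .45<p[0]<.78 and abs(p[1])<.1: print(q,np.round(1e3*np.array([c*e[0]+s*e[1],-s*e[0]+c*e[1],p[2]]),1),d['score'])"
```

```text
t 11.35 H(mm) [-91.7   0.5 105.6] yaw err 3.1442 F_H [-16.6  -0.8   8.4] open -0.0001
frame_tip [87.1 -1.7 66.7] 0.83
frame_back [-79.3  -1.4  98.1] 0.9
frame_back [-80.4   1.1 102. ] 0.84
```

View pics/c3.png

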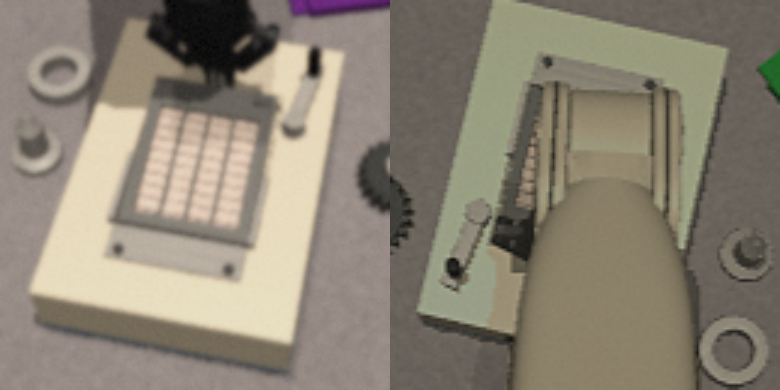

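The tongue is home: tip at x≈87 mm and the push force rises with no motion. I back off, lift and move over the back margin.

>>> {"name": "arm_command", "arguments": {"offset": [[0.6,0,0],[0.7,0,0],[0.05,0.17,-2.0],[0.05,0.17,-2.0],[0,0,0]], "spin": [0,0,0,0,0], "gripper": [0,0,0,0,0]}}

```text
clock: 12.15
ee_pos: [0.5473, 0.0014, 0.1502]
orientation: [0.324, 3.119, 0.141]
force: [0.1, 0.2, 0.4]
opening: -0.0003
```

```bash
python3 -c "
from h import *;st();go(-72,-2,146);go(-72,-2,128)"
```

```text
t 12.15 H(mm) [-95.9   0.8 150.2] yaw err 3.1433 F_H [0.  0.2 0.4] open -0.0003
go (-72, -2, 146) [-2.39 -0.32  0.38]
go (-72, -2, 128) [-2.4  -0.48  2.17]
```

>>> {"name": "arm_command", "arguments": {"offset": [[-1.2,-0.16,0.2],[-1.2,-0.16,0.2],[0,-0.1,1.0],[0,-0.05,0.5],[0,-0.03,0.3],[0,-0.03,0.3],[0,-0.02,0.2],[0,0,0]], "spin": [0,0,0,0,0,0,0,0], "gripper": [0,0,0,0,0,0,0,0]}}

```text
clock: 12.95
ee_pos: [0.5655, -0.0062, 0.1192]
orientation: [-0.324, -3.115, -0.14]
force: [-3.1, -0.6, 5.7]
opening: 0.0
```

```bash
python3 -c "
from h import *;st()"
```

```text
t 12.95 H(mm) [-76.4  -2.8 119.2] yaw err 3.1434 F_H [-2.9 -1.3  5.7] open 0.0
```

>>> {"name": "arm_command", "arguments": {"offset": [[-0.1,-0.02,0.2],[-0.1,-0.02,0.2],[-0.05,-0.02,0.2],[0,-0.02,0.2],[0,0,0]], "spin": [0,0,0,0,0], "gripper": [0,0,0,0,0]}}

```text
clock: 13.45
ee_pos: [0.5668, -0.0062, 0.1108]
orientation: [-0.323, -3.112, -0.141]
force: [-5.1, 0.4, 7.0]
opening: -0.0
```

```bash
python3 -c "
from h import *;st()"
```

```text
t 13.45 H(mm) [-75.2  -2.7 110.8] yaw err 3.1438 F_H [-5.1 -0.7  7. ] open -0.0
```

>>> {"name": "arm_command", "arguments": {"offset": [[0,-0.02,0.2],[0,-0.02,0.2],[0,-0.02,0.2],[0,-0.02,0.2],[0,-0.02,0.2],[0,0,0]], "spin": [0,0,0,0,0,0], "gripper": [0,0,0,0,0,0]}}

```text
clock: 14.05
ee_pos: [0.5665, -0.0062, 0.1006]
orientation: [-0.323, -3.112, -0.141]
force: [-2.0, 0.3, 4.6]
opening: 0.0002
```

```bash
python3 -c "
from h import *;st()"
```

```text
t 14.05 H(mm) [-75.5  -2.7 100.6] yaw err 3.1439 F_H [-2.1 -0.2  4.6] open 0.0002
```

>>> {"name": "arm_command", "arguments": {"offset": [[0,-0.02,0.2],[0,-0.02,0.2],[0,0,0],[0,-0.02,0.2],[0,0,0]], "spin": [0,0,0,0,0], "gripper": [0,0,0,0,0]}}

```text
clock: 14.55
ee_pos: [0.5668, -0.0063, 0.099]
orientation: [-0.324, -3.115, -0.142]
force: [-12.9, 0.3, 29.1]
opening: -0.0
```

```bash
python3 -c "
from h import *;st()"
```

```text
t 14.55 H(mm) [-75.1  -2.7  99. ] yaw err 3.1435 F_H [-12.7  -2.4  29.1] open -0.0
```

It stopped hard at deck height (29 N). I lift and check.

>>> {"name": "arm_command", "arguments": {"offset": [[0.02,0.1,-1.0],[0.05,0.26,-3.0],[0.05,0.26,-3.0],[0.05,0.2,-2.0],[2.5,1.0,0],[2.5,2.0,0],[0,2.0,0],[0,0,0]], "spin": [0,0,0,0,0,0,0,0], "gripper": [0,0,0,0,3.4,3.4,3.4,3.4]}}

```text
clock: 15.35
ee_pos: [0.5292, 0.0542, 0.1902]
orientation: [-0.319, -3.116, -0.141]
force: [0.9, -0.9, 0.3]
opening: 0.0338
```

```bash
python3 -c "
from h import *;st();unit()
a=save('scene','s4.png');b=save('wrist','w4.png');vision.capture('top')
cv2.imwrite('pics/c4.png',np.hstack([cv2.resize(a[170:330,140:300],(390,390)),cv2.resize(b,(400,390))])[:,:,::-1])
for cam in('scene','top','wrist'):
 for q in('frame_tip','frame_back','latch_post','latch_pivot'):
  for d in spotter.place_of(q,cam):
    p=np.array(d['position']);e=p[:2]-HP[:2];c,s=np.cos(HP[2]),np.sin(HP[2])
    if .45<p[0]<.78 and abs(p[1])<.12: print(cam,q,np.round(1e3*np.array([c*e[0]+s*e[1],-s*e[0]+c*e[1],p[2]]),1),d['score'])"
```

```text
t 15.35 H(mm) [-124.5   48.7  190.2] yaw err 3.1465 F_H [ 1.1 -0.7  0.3] open 0.0338
per 10mm housing x,y,z: [[-1.0, -0.004, -0.015], [-0.005, 0.996, 0.089], [0.015, 0.089, -0.996]]
scene frame_tip [88.  -0.5 68.6] 0.55
scene frame_back [-80.6  -1.1  66.7] 0.96
scene latch_post [-124.9   89.3  108.3] 0.56
scene latch_pivot [-63.5  79.2  81.3] 0.57
top frame_tip [83.7  1.4 64.2] 0.71
top latch_post [-120.1   90.4  115.5] 0.47
top latch_pivot [-60.7  78.5  78.3] 0.74
top latch_pivot [-120.    92.3  115.6] 0.39
wrist frame_back [-84.4  -2.5  74.3] 0.92
wrist latch_post [-125.7   91.5  112.5] 0.93
wrist latch_pivot [-53.   80.5  75.6] 0.78
wrist latch_pivot [-84.5  -1.1  84.8] 0.72
```

View pics/c4.png

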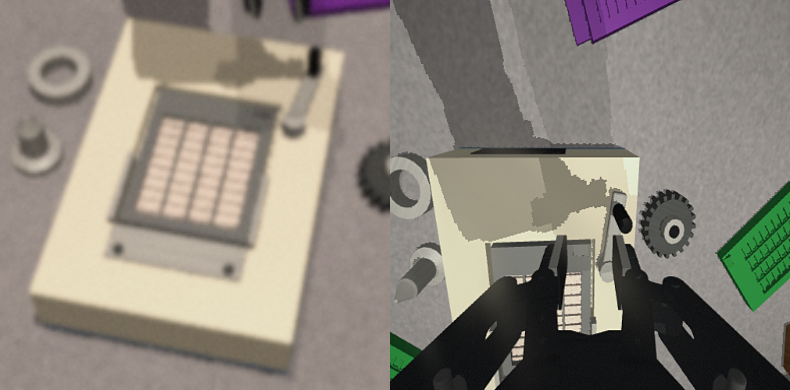

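The frame lies flush, with its back face at x≈-84 mm and 73 mm above the bench. The post is near housing (-121, 90), so the latch angle is about -0.17. I move over it.

```bash
python3 -c "
from h import *;go(-121.5,90,190);go(-121.5,90,124)"
```

```text
go (-121.5, 90, 190) [-0.2   4.29  0.43]
go (-121.5, 90, 124) [-0.29  3.71  7.01]
```

>>> {"name": "arm_command", "arguments": {"offset": [[-0.1,2.1,0.2],[-0.1,2.1,0.2],[0,0,0],[-0.02,-0.15,1.65],[-0.02,-0.15,1.65],[-0.02,-0.15,1.65],[-0.02,-0.13,1.65],[0,0,0]], "spin": [0.085,0.085,0,0,0,0,0,0], "gripper": [3.4,3.4,3.4,3.4,3.4,3.4,2.0,2.0], "newtons": 20}}

```text
clock: 16.9
ee_pos: [0.5388, 0.0921, 0.1216]
orientation: [-0.584, -3.065, -0.135]
force: [-0.8, -0.5, -0.6]
opening: 0.0201
```

```bash
cat > arc.py <<'E'
from h import *
import sys
def arc(t0,t1,n,z,lead=0.):
    o=status.get_obs();R=Rt.from_rotvec(o["orientation"]).as_matrix();Rh=Rt.from_euler("z",HP[2]).as_matrix()
    p=Rh.T@(np.array(o["ee_pos"])-[HP[0],HP[1],0]);t=t0
    rel=np.arctan2(*(Rh.T@R)[[1,0],0])
    print("tool yaw rel",rel, "want",np.pi+t0)
    for k in range(1,n+1):
        tn=t0+(t1-t0)*k/n
        q=np.array([-62-60*np.cos(tn)+lead*np.sin(tn),80-60*np.sin(tn)-lead*np.cos(tn),z])/1e3
        print(np.round(100*(Rh.T@R).T@(q-p),2).tolist(),"spin",round(-(tn-t),3))
        R=R@Rt.from_rotvec([0,0,-(tn-t)]).as_matrix();p=q;t=tn
st();arc(*map(float,sys.argv[1:3]),int(sys.argv[3]),*map(float,sys.argv[4:]))
E
python3 arc.py -.17 .7 9 124 3
python3 - <<'E'
from h import *
b=save('wrist','w5.png');cv2.imwrite('pics/c5.png',b[:,:,::-1])
E
```

```text
t 16.9 H(mm) [-122.9   87.8  121.6] yaw err 2.9747 F_H [-0.7 -0.7 -0.6] open 0.0201
tool yaw rel 2.9746622265928724 want 2.971592653589793
[-0.18, -0.6, -0.3] spin -0.097
[-0.06, -0.58, -0.05] spin -0.097
[-0.06, -0.58, -0.05] spin -0.097
[-0.06, -0.58, -0.05] spin -0.097
[-0.06, -0.58, -0.05] spin -0.097
[-0.06, -0.58, -0.05] spin -0.097
[-0.06, -0.58, -0.05] spin -0.097
[-0.06, -0.58, -0.05] spin -0.097
[-0.06, -0.58, -0.05] spin -0.097
```

View pics/c5.png

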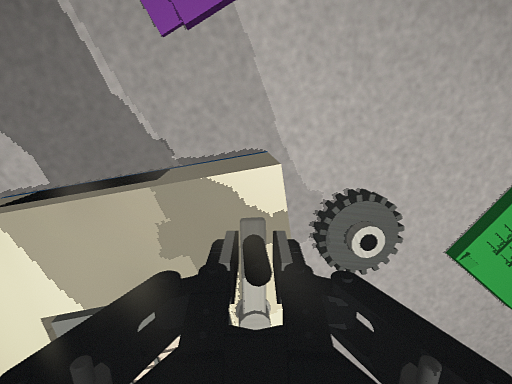

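The wrist view shows the post (black, ~258,258) between the jaws with a gap on both sides. I start the sweep.

>>> {"name": "arm_command", "arguments": {"offset": [[-0.18,-0.6,-0.3],[-0.06,-0.58,-0.05],[-0.06,-0.58,-0.05],[-0.06,-0.58,-0.05],[-0.06,-0.58,-0.05],[-0.06,-0.58,-0.05],[-0.06,-0.58,-0.05],[-0.06,-0.58,-0.05],[-0.06,-0.58,-0.05],[0,0,0]], "spin": [-0.097,-0.097,-0.097,-0.097,-0.097,-0.097,-0.097,-0.097,-0.097,0], "gripper": [2,2,2,2,2,2,2,2,2,2]}}

```text
clock: 17.95
ee_pos: [0.5485, 0.0407, 0.1276]
orientation: [-0.762, 3.016, 0.133]
force: [0.1, -0.0, -0.4]
opening: 0.02
```

```bash
python3 arc.py .7 1.57 10 126 3
```

```text
t 17.95 H(mm) [-102.8   39.5  127.6] yaw err -2.4398 F_H [ 0.1  0.  -0.4] open 0.02
tool yaw rel -2.4398109272430295 want 3.8415926535897933
[0.23, -0.36, 0.12] spin -0.087
[-0.05, -0.52, -0.03] spin -0.087
[-0.05, -0.52, -0.03] spin -0.087
[-0.05, -0.52, -0.03] spin -0.087
[-0.05, -0.52, -0.03] spin -0.087
[-0.05, -0.52, -0.02] spin -0.087
[-0.05, -0.52, -0.02] spin -0.087
[-0.05, -0.52, -0.01] spin -0.087
[-0.05, -0.52, -0.01] spin -0.087
[-0.05, -0.52, -0.01] spin -0.087
```

>>> {"name": "arm_command", "arguments": {"offset": [[0.23,-0.36,0.12],[-0.05,-0.52,-0.03],[-0.05,-0.52,-0.03],[-0.05,-0.52,-0.03],[-0.05,-0.52,-0.03],[0,0,0]], "spin": [-0.087,-0.087,-0.087,-0.087,-0.087,0], "gripper": [2,2,2,2,2,2]}}

```text
clock: 18.55
ee_pos: [0.562, 0.0236, 0.126]
orientation: [-1.389, 2.766, 0.124]
force: [-3.0, 1.0, 2.7]
opening: 0.0198
```

```bash
python3 arc.py 1.135 1.57 5 126 5
```

```text
t 18.55 H(mm) [-86.   25.5 126. ] yaw err -2.0044 F_H [-3.1  0.4  2.7] open 0.0198
tool yaw rel -2.004387914863509 want 4.276592653589793
[-0.02, -0.89, -0.05] spin -0.087
[-0.06, -0.52, -0.02] spin -0.087
[-0.06, -0.52, -0.01] spin -0.087
[-0.06, -0.52, -0.01] spin -0.087
[-0.06, -0.52, -0.01] spin -0.087
```

The force of about 3 N shows it is on the ramp. I continue to the stop.

>>> {"name": "arm_command", "arguments": {"offset": [[-0.02,-0.6,-0.03],[-0.05,-0.6,-0.02],[-0.06,-0.6,-0.01],[-0.06,-0.52,-0.01],[-0.06,-0.52,-0.01],[0,0,0]], "spin": [-0.087,-0.087,-0.087,-0.087,-0.087,0], "gripper": [2,2,2,2,2,2]}}

```text
clock: 19.15
ee_pos: [0.5883, 0.0122, 0.1251]
orientation: [-1.942, 2.392, 0.105]
force: [-2.5, 0.5, 1.8]
opening: 0.0203
```

```bash
python3 arc.py 1.57 1.6 1 126 5
```

```text
t 19.15 H(mm) [-58.   19.9 125.1] yaw err -1.57 F_H [-2.5  0.   1.8] open 0.0203
tool yaw rel -1.5699596372350846 want 4.711592653589793
[-0.04, -0.27, -0.09] spin -0.03
```

>>> {"name": "arm_command", "arguments": {"offset": [[0,-0.2,0],[0,-0.2,0],[0,-0.2,0],[0,0,0]], "spin": [0,0,0,0], "gripper": [2,2,2,2]}}

```text
clock: 19.55
ee_pos: [0.5904, 0.0113, 0.1245]
orientation: [-1.944, 2.397, 0.113]
force: [-11.3, 1.3, 8.3]
opening: 0.0202
```

```bash
python3 -c "from h import *;st()"
```

```text
t 19.55 H(mm) [-55.7  19.4 124.5] yaw err -1.5712 F_H [-11.3  -1.    8.3] open 0.0202
```

>>> {"name": "arm_command", "arguments": {"offset": [[0,0.4,0],[0,0.5,0],[0,0,0],[0,0,-2],[0,0,-3],[0,0,-4],[3,0,-3],[4,0,-2],[4,0,0],[0,0,0]], "spin": [0,0,0,0,0,0,0,0,0,0], "gripper": [2,2.8,2.8,2.8,2.8,2.8,2.8,2.8,2.8,2.8]}}

```text
clock: 20.55
ee_pos: [0.5629, -0.1117, 0.2553]
orientation: [-1.935, 2.396, 0.098]
force: [-0.4, 1.3, 0.2]
opening: 0.0276
```

```bash
python3 - <<'E'
from h import *
st();a=save('scene','s6.png');b=save('wrist','w6.png');vision.capture('top')
cv2.imwrite('pics/c6.png',np.hstack([cv2.resize(a[160:340,90:300],(450,386)),cv2.resize(b,(340,386))])[:,:,::-1])
c,s=np.cos(HP[2]),np.sin(HP[2])
for cam in('scene','top','wrist'):
 for q in('frame_tip','frame_back','latch_post','gear','setting_ring','mandrel'):
  for d in spotter.place_of(q,cam):
    p=np.array(d['position']);e=p[:2]-HP[:2]
    if .45<p[0]<.78 and abs(p[1])<.22 and d['score']>.4: print(cam,q,np.round(p,3),np.round(1e3*np.array([c*e[0]+s*e[1],-s*e[0]+c*e[1],p[2]]),1),round(d['score'],2))
E
```

```text
t 20.55 H(mm) [ -57.2 -106.6  255.3] yaw err -1.5749 F_H [-0.7  1.2  0.2] open 0.0276
scene frame_tip [ 0.724 -0.035  0.07 ] [84.7  2.1 69.9] 0.56
scene frame_back [ 0.563 -0.002  0.07 ] [-80.2   1.   69.6] 0.87
scene latch_post [0.581 0.013 0.108] [-65.2  18.8 108.1] 0.7
scene gear [0.61  0.181 0.   ] [-72.  189.1   0.4] 0.59
scene setting_ring [ 0.476 -0.18  -0.001] [-127.7 -191.9   -0.6] 0.72
scene mandrel [ 0.575 -0.192  0.   ] [ -28.3 -182.8    0.2] 0.56
top frame_tip [ 0.724 -0.037  0.066] [85.   0.2 65.5] 0.89
top frame_back [0.558 0.001 0.077] [-85.3   2.4  76.7] 0.97
top gear [0.612 0.18  0.001] [-69.6 189.4   0.6] 0.88
wrist frame_tip [ 0.725 -0.039  0.065] [86.9 -2.3 64.9] 0.97
wrist frame_back [ 0.56  -0.004  0.076] [-82.8  -1.9  76.1] 0.76
wrist frame_back [0.602 0.071 0.079] [-56.4  80.4  79.2] 0.41
wrist latch_post [0.58  0.017 0.114] [-66.9  23.1 113.6] 0.98
wrist gear [0.608 0.179 0.   ] [-7.310e+01  1.871e+02  1.000e-01] 0.95
wrist setting_ring [ 0.476 -0.178  0.001] [-129.  -189.3    0.7] 0.94
wrist mandrel [ 0.573 -0.192 -0.002] [ -30.6 -183.5   -2. ] 0.65
```

View pics/c6.png

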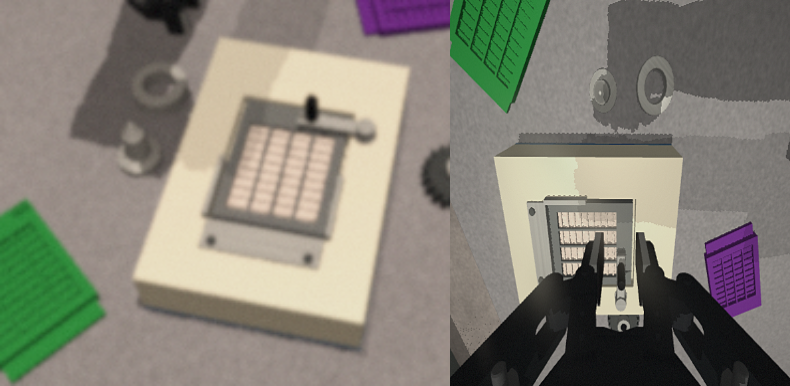

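The frame is flush, the latch lies across it, and the bystanders have not moved. The network puts the post a few mm short of θ=1.57, so I check the angle by overlay.

```bash
python3 - <<'E'
from h import *
c,s=np.cos(HP[2]),np.sin(HP[2])
W=lambda x,y,z:[HP[0]+(c*x-s*y)/1e3,HP[1]+(s*x+c*y)/1e3,z/1e3]
b=np.array(vision.capture('top'))
o=[]
for cam,im in(('scene',cv2.imread('pics/s6.png')),('top',b[:,:,::-1])):
  K=10;ct=proj(cam,W(-62,45,100)).astype(int);x0,y0=ct[0]-19,ct[1]-25
  big=cv2.resize(np.ascontiguousarray(im[y0:y0+50,x0:x0+39]),None,fx=K,fy=K,interpolation=cv2.INTER_CUBIC)
  for th,col in((1.57,(0,0,255)),(1.40,(255,0,0))):
    for h in((95,131)):
      a=[tuple(int(v) for v in (proj(cam,W(-62-r*np.cos(th),80-r*np.sin(th),h))-[x0,y0]+.5)*K) for r in(0,60)]
      if h==95: cv2.line(big,*a,col,1)
      else: cv2.circle(big,a[1],6,col,1)
  o.append(big)
cv2.imwrite('pics/c7.png',np.hstack(o))
E
```

```text
(no output)
```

View pics/c7.png

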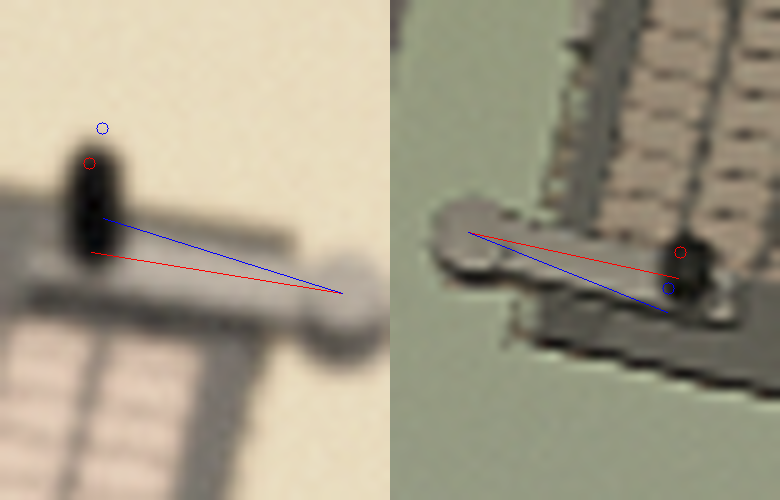

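The bar and post line up with the 1.57 rad line in both views, so the latch is at its stop. I hand in.

```bash
python3 -c "
from h import *;st();print(order.hand_in())"
```

```text
t 21.65 H(mm) [ -58.2 -102.1  254.5] yaw err -1.5681 F_H [ 0.   0.2 -0. ] open 0.0277
the job is handed in; nothing more can be done
None
```

The filter frame is refitted and the latch is shut. I handed the job in at 21.65 s on the robot's clock, with the arm clear of everything.

- **Tongue home:** I pushed the frame's back face until it would not move further (about 16 N). The tongue's end then measured x ≈ 87 mm, the end stop.
- **Frame flush:** I pressed the back edge down until the fingertips stopped at deck height with 29 N. Afterwards the back face measured x ≈ -80 to -85 mm, close to its home position of -85 mm. Its middle measured 67 to 77 mm above the bench, around the expected 73 mm.
- **Latch shut:** I swung the post round with the jaws held loosely about it. The force showed the ramp and then the stop, about 11 N with no further motion.
- **Bystanders:** Gear, ring and mandrel measured within about 3 mm of where they started.

**Disagreements and snags:**
- **Post reading:** After the swing the network put the post 3 to 5 mm short of fully shut. The overlays in the scene and top views matched the 1.57 rad line, so I took that as network error.
- **Tool tilt:** Early on the last joint ran into its range limit. I turned the gripper the other way round, and a tool tilt of about 5° stayed for the rest of the job without visible harm.

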